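# Turn the display turntable until the coin faces the loupe

### The job

Push the rim of the display turntable round, gently and with the fingertips on a rim lug or the edge, until the coin on its little stand stands squarely in front of the loupe lens, between the lens and the turntable's centre, then let go. Do not grip the turntable or its lugs, do not touch any of the four pieces standing on it, and leave the other things on the desk where they are.

Things in the scene. Friction and masses are not known exactly. Their poses are not given: they have to be found in the camera images.
- turntable: Round aluminium disc, 280 mm across, 14 mm thick, top at z 0.036, turning either way (over a full turn) about its vertical axis; origin on the axis at its underside, axes turn with it. 1 to 2 N at the rim turns it; it stops almost at once when let go. Gentle: under 18 N and 2.5 rad/s. Four loose pieces stand on it 70 mm from the axis, 90 degrees apart, all inside radius 98 mm.
- lug (a point): Top centre of one of six equal upright round steel finger lugs on the turntable's rim: 12 mm in diameter, 24 mm tall above the disc (tops at z 0.060), 128 mm from the axis, 60 degrees apart, fixed to the disc, at 30, 90, 150, 210, 270 and 330 degrees counter-clockwise from the disc's own +x. This one is at 30 degrees. Nothing else stands outside radius 98 mm.
- stand: Fixed black stand bearing the turntable: round foot 150 mm across, 20 mm high, under the disc, and a flat tongue 44 mm wide, 10 mm high, reaching 210 mm from the axis along its own -x (its front, roughly towards the robot). The loupe lens stands on the tongue. Origin: on the turntable's axis, on the desk.
- lens (a point): Centre of the loupe lens: steel-rimmed glass disc 43 mm across, upright and fixed on a thin post on the tongue, 190 mm from the turntable's axis along the stand's own -x, 66 mm above the desk (top at 88 mm). It looks along the stand's x axis at the turntable's centre.
- coin_stand: The coin: bronze disc 38 mm across, 4 mm thick, upright in a wooden block 26 x 46 x 12 mm, 48 mm tall overall, loose on the turntable; the only piece with an upright flat disc and rectangular foot. Origin: centre of the block's underside, 70 mm from the axis along the disc's own -x. The coin's faces look along its own x (-x is outward).
- crystal: Clear pointed six-sided crystal on a round wooden foot 38 mm in diameter, 46 mm tall overall, loose on the turntable. Origin: centre of its underside.
- ring_cone: Slender wooden cone 48 mm tall with a 38 mm round foot and a ring on it, loose on the turntable. Origin: centre of its underside.
- gem_jar: Small glass jar with a steel cap, 34 mm in diameter, 42 mm tall, loose on the turntable. Origin: centre of its underside.
- tool_case: Closed soft-edged grey case 170 x 110 x 45 mm lying on the desk to the robot's left of the turntable. Origin: centre of its underside. Not part of the work.
- sample_tray: Clear shallow tray 250 x 160 x 32 mm with paper packets, on the desk to the robot's right of the turntable. Origin: centre of its underside. Not part of the work.
- pocket_loupe: Small steel folding loupe, 56 x 24 x 20 mm, on the desk, near and to the left of the turntable. Origin: centre of the underside of its round end. Not part of the work.
Mind the look-alikes: they are no part of the job. What is shaped like the crystal but green is not meant. What is shaped like the gem_jar but red is not meant.

How it is judged:
By the outcome, as a careful person would: the job done as asked, in the order asked, and still so for the second after the job is handed in, with the robot touching nothing.
It also fails if it takes over 64 s, if anything falls off the work surface, if the arm or the gripper's body presses on something with over 40 N, if the wrist force passes 120 N, or if a joint passes its speed limit or range.

### The arm

A 6-joint arm with a two-finger parallel gripper is mounted at the origin on the work surface. World frame = base frame: x ahead of the robot, y to its left, z up, the work surface at z = 0. Lengths are in mm, angles in degrees, forces in N, time in s.
With the tool pointing down it reaches from about 250 to 800 mm from the base axis. Payload 3.9 kg.
Tool frame: the origin (TCP) lies on the centre line of the jaws, within the pads' length; the fingertips stand 17 mm ahead of it and the grasp point (between the pads) lies 2 mm behind it (arm.tips_ahead is the distance from the TCP to the fingertips, in mm); y points along the fingers, z is the direction in which the jaws open and shut, and the axes are right-handed (so a half turn about y gives the same grasp; the last joint's range is limited). The gripper opens to 85 mm and grips with 20 to 120 N. Pads are 22 mm wide; open, the fingers measure 114 mm over their backs; the gripper's body (76 mm by 85 mm) begins 54 mm behind the grasp point. The pads swing forward as they close: fully open they stand 13 mm farther back than shut.
Start: joints at [64.859, 14.897, -7.913, 67.191, 0, 90], TCP at [223.042, 475.255, 210.204] pointing down, gripper open.
Joint ranges: [-159.42, 159.42], [-47.68, 98.78], [-73.54, 78.23], [-108.79, 121.32], [-90, 84.71], [-180, 180]. Speed limits (degrees/s): [147.25, 147.25, 180, 180, 180, 180].

### API

Orientations are given as [roll, pitch, yaw] about the fixed x, y, z axes, in that order (R = Rz(yaw) Ry(pitch) Rx(roll)).
In Python, from station import telemetry, cams, arm gives the robot as it stands.
- The arm moves only by the tool jog_arm, never from a script. Its argument "rows" is a list of rows, each a list of 3 entries, a list of its own where there are three numbers: the shift along the tool's x, y, z normalised to -1 to 1, where 1 is 0.04 m, then the turn, a rotation vector about the tool's x, y, z normalised to -1 to 1, where 1 is 6 degrees, then the opening, from 0 (shut) to 1 (fully open). A call has 1 to 12 rows; each row shifts and turns the commanded pose from where the row before left it, along the tool's axes as they then stand; what a row does not reach is not made up. A row lasts 1/12 s, in which the tool goes at most 41.7 mm and 7.16 degrees, less where a joint would pass 70% of its speed; a pose out of reach is approached as far as the arm can. A call with a number of a shift or a turn outside -1 to 1 is refused whole. A call with a gripper value outside its range is refused whole. The fingers move at their own pace and stop on an object; the grip force is fixed at half the most. Time passes only in rows, so rows that do not move let the fingers close. It gives the time, the measured TCP pose, the force and the opening at its end, in the units of the state.
- telemetry.get_state(): the state, without advancing time (a new reading comes with each control period).
- cams.capture(name): name is "side" or "top"; returns the picture (480x640x3 uint8, red, green, blue); there is no depth.
- cams.camera_model(name): a dict with "K" (3x3 intrinsics, pixels), "world_to_cam" (4x4, takes a point from world to camera coordinates). Camera axes: x right, y down, z forward; pixel columns grow to the right and rows downward; lengths in mm; the calibration is good to about 2 mm. A picture is of the moment at which its call begins. camera_model takes no time and is no camera call.
- arm.close_job(): hands the job in, once; it reports no verdict.
The state is a dict: "time_s": time; "joint_positions": joint angles; "dq": joint speeds; "joint_torque": joint torques, N m; "tool_pos": TCP position; "tcp_rot": TCP orientation; "ft_force": force on the tool from outside, world axes, zero at the start; "ft_torque": the same for the moment, N m; "gripper_width": finger opening in mm.
Only numpy, scipy, OpenCV 4.12 (cv2) and the standard library are available. Lean on these libraries where they do the work, as an engineer would, in place of code of your own. Each camera call takes 0.05 s, during which the arm holds its last target. There are 200 camera calls.

## Working session

There is one attempt and no reset: what is moved stays moved. The work goes in short steps, Python scripts to look and compute and a tool call to move; the robot and the scene stay as the last step left them, time stands still between calls to the robot, and variables do not carry over. Pictures are saved under pics/ and viewed, about 8 in all and at most 12, crops included, and the job is handed in when it is done.

Besides the shell and the picture viewer there is one more tool, called after "Call:" as a command line: name --argument value ..., lists and objects as JSON in quotes. jog_arm: Moves the arm, as the interface text tells. Scaled input: -1 to 1 covers 0.04 m each way for a shift and 6 degrees each way for a turn. Its arguments: {"type":"object","properties":{"rows":{"type":"array"}},"required":["rows"]}

```bash
mkdir -p pics; ls
python3 - <<'E'
from station import telemetry,cams,arm
import cv2,numpy as np
s=telemetry.get_state();print(s['tool_pos'],s['tcp_rot'],s['time_s'],s['gripper_width'])
for n in('top','side'):
    cv2.imwrite(f'pics/{n}0.png',cams.capture(n)[...,::-1]);m=cams.camera_model(n);print(n,np.round(m['K'],1).tolist(),np.round(m['world_to_cam'],3).tolist())
E
```

```text
pics
[222.74203356 474.6189725  209.36420929] [-9.01099457e+01  5.60591156e-05 -2.51425739e+01] 0.0 85.61366160857426
top [[435.0, 0.0, 316.3], [0.0, 435.0, 237.2], [0.0, 0.0, 1.0]] [[0.022, -1.0, 0.015, -32.29], [-0.997, -0.023, -0.069, 575.054], [0.069, -0.014, -0.998, 1003.181], [0.0, 0.0, 0.0, 1.0]]
side [[517.4, 0.0, 306.2], [0.0, 517.4, 243.6], [0.0, 0.0, 1.0]] [[-0.98, -0.2, -0.016, 566.52], [-0.143, 0.754, -0.641, 130.511], [0.14, -0.626, -0.767, 1116.864], [0.0, 0.0, 0.0, 1.0]]
```

View pics/top0.png

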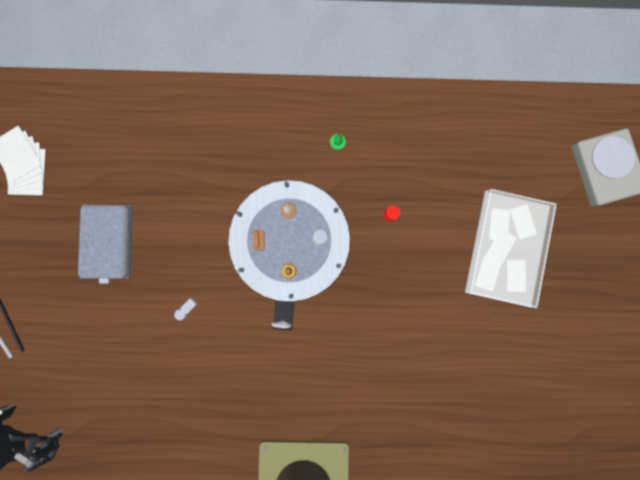

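View pics/side0.png

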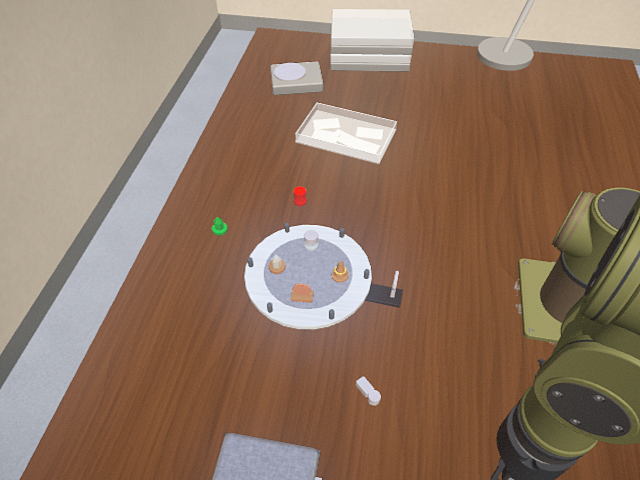

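The top view shows the turntable at about (289,240), the coin to its left at (258,240) and the lens on the tongue below it at (283,325). The six lugs show as dark dots on the rim. In the side view the coin block is at (302,293) and the lens at (395,284). The coin has to go about 90° counter-clockwise. Next I measure this precisely.

```bash
cat > h.py <<'E'
from station import telemetry,cams,arm
import cv2,numpy as np
def ray(n,uv,z):
    m=cams.camera_model(n);T=np.array(m['world_to_cam']);R=T[:3,:3];c=-R.T@T[:3,3]
    d=R.T@np.linalg.inv(m['K'])@np.array([*uv,1.]);return (c+d*(z-c[2])/d[2])
def ang(p,c): return np.degrees(np.arctan2(p[1]-c[1],p[0]-c[0]))
def blobs(mask,amin,amax):
    n,_,st,ce=cv2.connectedComponentsWithStats(mask.astype(np.uint8))
    return [ce[i] for i in range(1,n) if amin<=st[i,4]<=amax]
def measure(im,c=None):
    hsv=cv2.cvtColor(im,cv2.COLOR_RGB2HSV);out={}
    white=((hsv[...,1]<60)&(hsv[...,2]>150)).astype(np.uint8);white[:, :215]=0;white[:,365:]=0;white[:165]=0;white[315:]=0
    cs,_=cv2.findContours(white,cv2.RETR_EXTERNAL,cv2.CHAIN_APPROX_NONE);k=max(cs,key=cv2.contourArea)
    P=np.array([ray('top',q[0],36)[:2] for q in cv2.convexHull(k)])
    A=np.c_[2*P,np.ones(len(P))];x=np.linalg.lstsq(A,(P**2).sum(1),rcond=None)[0]
    out['c']=x[:2];out['R']=np.sqrt(x[2]+x[:2]@x[:2])
    c=x[:2] if c is None else c
    inside=np.zeros(im.shape[:2],np.uint8);cv2.drawContours(inside,[cv2.convexHull(k)],-1,1,-1)
    L=[ray('top',b,54)[:2] for b in blobs((hsv[...,2]<110)&(inside>0),6,60)]
    out['lugs']=[(p.round(1),round(np.hypot(*(p-c)),1),round(ang(p,c),1)) for p in L if np.hypot(*(p-c))>108]
    wood=(hsv[...,0]<22)&(hsv[...,1]>110)&(inside>0)
    out['wood']=[(b.round(1),ray('top',b,48 if 0 else 30+20)[:2].round(1),round(ang(ray('top',b,50),c),1)) for b in blobs(wood,30,600)]
    return out
E
python3 - <<'E'
from h import *
im=cv2.imread('pics/top0.png')[...,::-1].copy();o=measure(im)
for k,v in o.items():print(k,v)
a=[l[2] for l in o['lugs']];print('mod60',np.mod(a,60))
hsv=cv2.cvtColor(im,cv2.COLOR_RGB2HSV)
m=(hsv[...,2]<60);m[:303]=0;m[335:]=0;m[:,:260]=0;m[:,:]&=np.arange(640)[None]<310
ys,xs=np.where(m)
for y in range(303,332):
    r=xs[ys==y]
    if len(r): p=ray('top',((r.min()+r.max())/2,y),10);print(y,r.min(),r.max(),round(ang(p,o['c']),1),end=';')
cv2.imwrite('pics/crop.png',cv2.resize(im[170:340,215:365],None,fx=3.5,fy=3.5,interpolation=2)[...,::-1])
s=cv2.imread('pics/side0.png');print('side lens top/bottom ray')
print(ray('side',(395,273),84),ray('top',(283,325),66))
E
```

```text
c [567.08401696  44.67316329]
R 140.20920948341166
lugs []
wood [(array([290. , 212.6]), array([628.5,  42.7]), np.float64(-1.9)), (array([258.4, 239.5]), array([565.1, 112.8]), np.float64(91.6)), (array([288.4, 270.7]), array([496. ,  42.9]), np.float64(-178.5))]
mod60 []
side lens top/bottom ray
[378.33189365  50.80347088  84.        ] [376.02052445  50.76287685  66.        ]
```

View pics/crop.png

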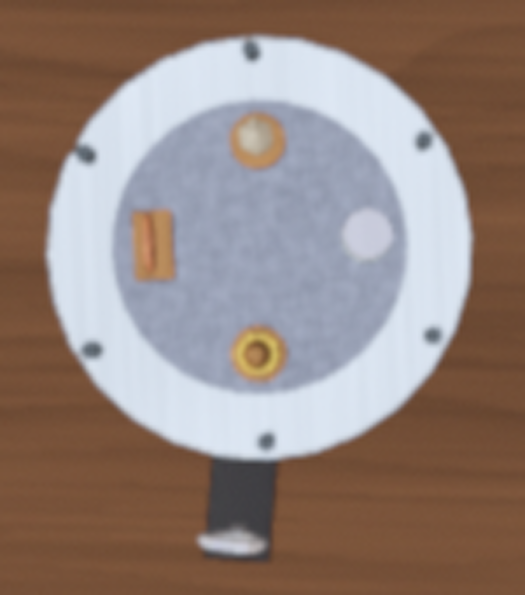

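The circle fit gives a radius of 140.2 mm against 140 expected. The crop shows the six lugs, the coin on the left and the tongue leaning slightly left. The lug and tongue masks came back empty, so I'll loosen their thresholds.

```bash
sed -i 's/hsv\[...,2\]<110)&(inside>0),6,60/hsv[...,2]<150)\&(hsv[...,1]<110)\&(inside>0),5,90/' h.py
python3 - <<'E'
from h import *
im=cv2.imread('pics/top0.png')[...,::-1].copy();o=measure(im);c=o['c']
for l in o['lugs']:print(l)
a=[l[2] for l in o['lugs']];print('mod60',np.mod(a,60).round(1))
hsv=cv2.cvtColor(im,cv2.COLOR_RGB2HSV)
for y in range(303,319,3):
    r=np.where((hsv[y,:,2]<75)&(np.abs(np.arange(640)-284)<20)&(hsv[y,:,1]<90))[0]
    if len(r): p=ray('top',((r.min()+r.max())/2,y),10);print(y,r.min(),r.max(),round(np.hypot(*(p[:2]-c)),1),round(ang(p,c),2))
# lens two-view estimate: bright blob
m=((hsv[...,2]>140)&(hsv[...,1]<80));m[:316]=0;m[336:]=0;m&=abs(np.arange(640)-283)<18
ys,xs=np.where(m);b=((xs.min()+xs.max())/2,ys.mean());p=ray('top',b,66);print('lens',b,p,np.hypot(*(p[:2]-c)),ang(p,c))
# lens blade direction from its top edge
print('coin wood', o['wood'])
E
```

```text
(array([696.3,  53.4]), np.float64(129.5), np.float64(3.8))
(array([637. , -61.4]), np.float64(127.0), np.float64(-56.6))
(array([624.4, 160.4]), np.float64(129.2), np.float64(63.7))
(array([511. , -69.6]), np.float64(127.3), np.float64(-116.1))
(array([496.3, 149.5]), np.float64(126.5), np.float64(124.0))
(array([440. ,  35.9]), np.float64(127.4), np.float64(-176.1))
mod60 [3.8 3.4 3.7 3.9 4.  3.9]
303 276 293 147.5 177.21
306 276 292 154.6 176.97
309 276 292 161.5 177.17
312 275 292 168.6 176.95
315 275 292 175.5 177.13
318 275 291 182.5 176.94
lens (np.float64(280.0), np.float64(324.65909090909093)) [376.6333421   57.41337298  66.        ] 190.87632776054363 176.172897179435
coin wood [(array([290. , 212.6]), array([628.5,  42.7]), np.float64(-1.9)), (array([258.4, 239.5]), array([565.1, 112.8]), np.float64(91.6)), (array([288.4, 270.7]), array([496. ,  42.9]), np.float64(-178.5))]
```

Call:
jog_arm --rows '[[[0.66,0,-0.15],[0,0,0],0],[[0.66,0,-0.15],[0,0,0],0],[[0.66,0,-0.15],[0,0,0],0],[[0.66,0,-0.15],[0,0,0],0],[[0.66,0,-0.15],[0,0,0],0],[[0.66,0,-0.15],[0,0,0],0],[[0.66,0,-0.15],[0,0,0],0],[[0.66,0,-0.15],[0,0,0],0],[[0.66,0,-0.15],[0,0,0],0],[[0.66,0,-0.15],[0,0,0],0]]'

```text
time_s: 0.93
tool_pos: [437.2, 307.6, 209.8]
tcp_rot: [-90.0, 0.0, -25.1]
ft_force: [-0.3, 0.3, 0.9]
gripper_width: 0.1
```

Call:
jog_arm --rows '[[[0.66,0,-0.15],[0,0,0],0],[[0.66,0,-0.15],[0,0,0],0],[[0.66,0,-0.15],[0,0,0],0],[[0.66,0,-0.15],[0,0,0],0],[[0.66,0,-0.15],[0,0,0],0],[[0.66,0,-0.15],[0,0,0],0],[[0.66,0,-0.15],[0,0,0],0],[[0.66,0,-0.15],[0,0,0],0],[[0.66,0,-0.15],[0,0,0],0],[[0.66,0,-0.15],[0,0,0],0],[[0,0,0],[0,0.83,0],0],[[0,0,0],[0,0.83,0],0]]'

```text
time_s: 1.93
tool_pos: [650.9, 140.7, 208.8]
tcp_rot: [-90.1, 0.1, -35.5]
ft_force: [-0.8, 0.1, -0.1]
gripper_width: 0.3
```

Call:
jog_arm --rows '[[[0,0,0],[0,0.83,0],0],[[0,0,0],[0,0,0],0],[[0,0,0],[0,0,0],0],[[0,0,0],[0,0,0],0]]'

```text
time_s: 2.27
tool_pos: [649.8, 142.4, 209.9]
tcp_rot: [-90.0, 0.0, -40.0]
ft_force: [-0.2, -0.5, -0.5]
gripper_width: 0.2
```

Run:
```python
from h import *
s=telemetry.get_state();print(s['tool_pos'],s['tcp_rot'],s['joint_positions'],s['gripper_width'],s['ft_force'],s['time_s'],arm.tips_ahead)
```

```text
[649.79466801 142.37538438 209.88460396] [-9.00291449e+01  2.31885836e-02 -3.99679514e+01] [1.23583976e+01 2.92387588e+01 1.43110598e+01 7.51095413e+01
 5.41566447e-04 5.23263430e+01] 0.1620080538360691 [-0.16748423 -0.53659771 -0.53821491] 2.2667 17.0
```

Call:
jog_arm --rows '[[[0,0.5,0],[0,0,0],0],[[0,0.5,0],[0,0,0],0],[[0,0.5,0],[0,0,0],0],[[0,0.5,0],[0,0,0],0],[[0,0.5,0],[0,0,0],0],[[0,0.5,0],[0,0,0],0],[[0,0.5,0],[0,0,0],0],[[0,0.12,0],[0,0,0],0],[[0,0.12,0],[0,0,0],0],[[0,0,0],[0,0,0],0],[[0,0,0],[0,0,0],0]]'

```text
time_s: 3.18
tool_pos: [650.8, 142.5, 61.7]
tcp_rot: [-89.9, -0.1, -40.1]
ft_force: [0.4, -0.5, 0.9]
gripper_width: 0.2
```

Call:
jog_arm --rows '[[[-0.112,0,-0.002],[0,-0.333,0],0],[[-0.112,0,-0.002],[0,-0.333,0],0],[[-0.112,0,-0.002],[0,-0.333,0],0],[[-0.112,0,-0.002],[0,-0.333,0],0],[[-0.112,0,-0.002],[0,-0.333,0],0],[[-0.112,0,-0.002],[0,-0.333,0],0],[[-0.112,0,-0.002],[0,-0.333,0],0],[[-0.112,0,-0.002],[0,-0.333,0],0]]'

```text
time_s: 3.85
tool_pos: [620.9, 161.8, 62.5]
tcp_rot: [-89.9, -0.1, -24.0]
ft_force: [0.1, 0.5, 0.7]
gripper_width: -0.2
```

Run:
```python
from h import *
s=telemetry.get_state();p=s['tool_pos'];c=np.array([567.1,44.7]);print(p,s['tcp_rot'],s['ft_force'],s['time_s'],np.hypot(*(p[:2]-c)),ang(p,c))
im=cams.capture('top');cv2.imwrite('pics/t1.png',cv2.resize(im[150:340,205:375],None,fx=3,fy=3,interpolation=2)[...,::-1])
o=measure(im,c)
for l in o['lugs']:print(l)
```

```text
[620.93896951 161.75523006  62.51785352] [-89.88357393  -0.14889202 -23.97784281] [0.09755589 0.53533052 0.73172025] 3.85 128.84316637937766 65.30017004698892
(array([696.5,  53.5]), np.float64(129.7), np.float64(3.9))
(array([637. , -61.4]), np.float64(127.0), np.float64(-56.6))
(array([511. , -69.6]), np.float64(127.4), np.float64(-116.1))
(array([496.3, 149.5]), np.float64(126.5), np.float64(124.0))
(array([440. ,  35.9]), np.float64(127.4), np.float64(-176.0))
```

View pics/t1.png

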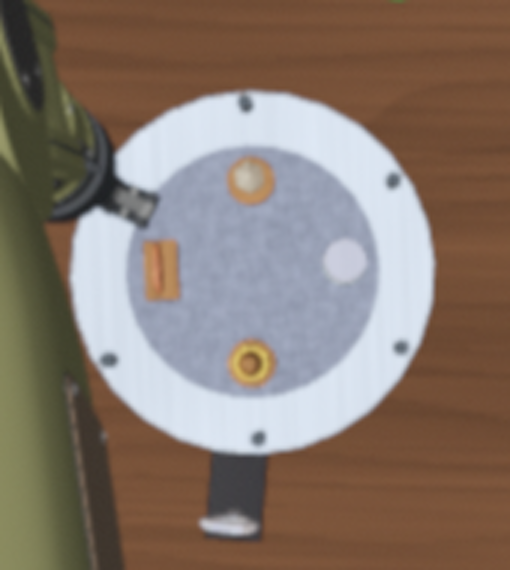

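Run:
```python
from h import *
s=telemetry.get_state();p=s['tool_pos']
def proj(n,q):
    m=cams.camera_model(n);T=np.array(m['world_to_cam']);v=np.array(m['K'])@(T[:3,:3]@q+T[:3,3]);return v[:2]/v[2]
for z in(45,62,115,200):
    q=np.array([p[0],p[1],z]);print(z,proj('top',q),(proj('top',q)-[205,150])*3,proj('side',q))
im=cams.capture('side');cv2.imwrite('pics/s1.png',cv2.resize(im[170:350,220:440],None,fx=3,fy=3,interpolation=2)[...,::-1])
```

```text
45 [237.95925867 215.39931112] [ 98.877776   196.19793335] [270.37463512 309.20204914]
62 [236.72056411 214.50616334] [ 95.16169234 193.51849002] [269.79499599 304.66897097]
115 [232.56848117 211.51234728] [ 82.7054435  184.53704183] [267.89216327 289.78783359]
200 [224.82363609 205.92800758] [ 59.47090826 167.78402275] [264.4998642  263.25829792]
```

View pics/s1.png

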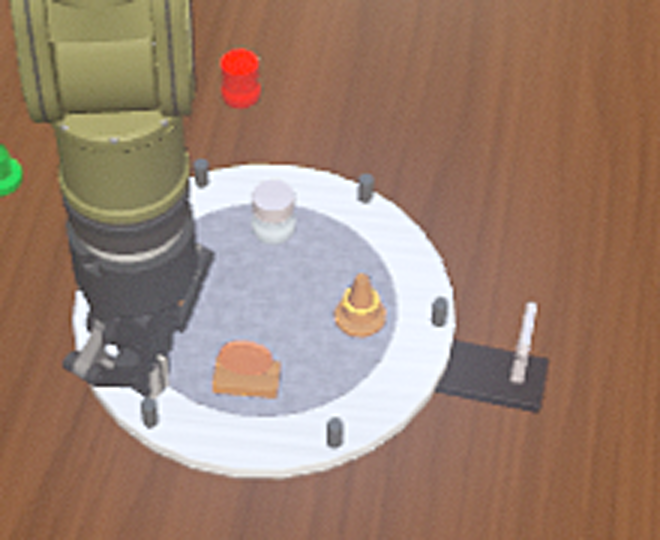

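The side crop shows lug 63.7° still at about crop (150,410), so it hasn't moved, although the reported TCP is on top of it. I'll zoom in on the gripper to find out why.

Run:
```python
from h import *
im=cams.capture('side')
cv2.imwrite('pics/s2.png',cv2.resize(im[225:330,235:335],None,fx=6,fy=5.7,interpolation=cv2.INTER_CUBIC)[...,::-1])
s=telemetry.get_state();print(s['tool_pos'],s['joint_positions'],s['gripper_width'],s['joint_torque'],s['ft_force'])
```

```text
[620.69048424 161.63727358  62.16921705] [ 1.45993434e+01  3.11204597e+01 -5.11400555e+00  5.36155137e+01
 -5.34023352e-03  3.87149869e+01] 0.3222189057707538 [ 2.03335779e-01 -5.37161994e+01  2.30425894e+01  5.59010811e-02
  2.46004056e-02 -4.84510255e-02] [ 0.72552337 -0.24980488  0.98827681]
```

View pics/s2.png

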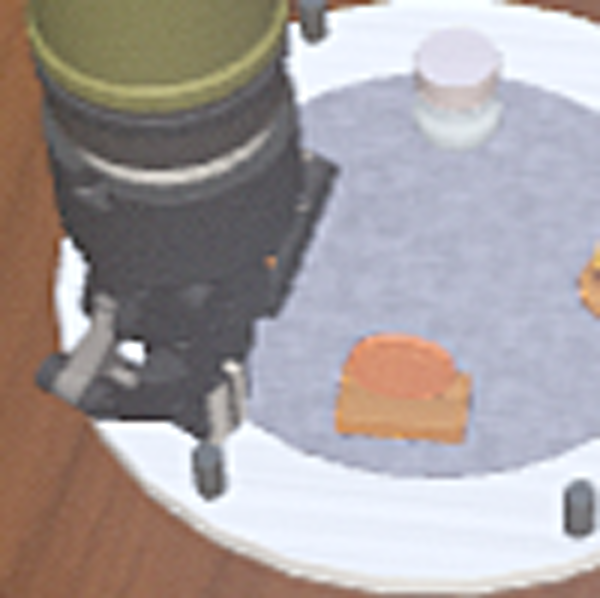

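The zoomed view puts the closed pads at px (271,302), right behind or above the lug top at (269,304). The reported TCP predicts the tips at (270,309). So the tips may be higher than I assumed and have passed over the lug. I'll back off along the same arc and look with the lug out of the way.

Call:
jog_arm --rows '[[[0.112,0,-0.002],[0,0.333,0],0],[[0.112,0,-0.002],[0,0.333,0],0],[[0.112,0,-0.002],[0,0.333,0],0],[[0.112,0,-0.002],[0,0.333,0],0],[[0.112,0,-0.002],[0,0.333,0],0],[[0.112,0,-0.002],[0,0.333,0],0],[[0.112,0,-0.002],[0,0.333,0],0],[[0.112,0,-0.002],[0,0.333,0],0],[[0,0,0],[0,0,0],0]]'

```text
time_s: 4.75
tool_pos: [651.7, 141.7, 61.4]
tcp_rot: [-89.9, -0.1, -40.2]
ft_force: [0.8, -0.3, 0.3]
gripper_width: 0.2
```

```bash
cat >> h.py <<'E'
def proj(n,q):
    m=cams.camera_model(n);T=np.array(m['world_to_cam']);v=np.array(m['K'])@(T[:3,:3]@q+T[:3,3]);return v[:2]/v[2]
def show(name,fn,x0,y0,w,h,f,pts=()):
    im=cams.capture(name)[y0:y0+h,x0:x0+w];b=cv2.resize(im,None,fx=f,fy=f,interpolation=cv2.INTER_CUBIC)[...,::-1].copy()
    for q,col in pts:
        u=((proj(name,np.array(q,float))-[x0,y0]+.5)*f).astype(int);cv2.drawMarker(b,tuple(map(int,u)),col,0,8,1)
    cv2.imwrite(fn,b)
E
python3 - <<'E'
from h import *
s=telemetry.get_state();p=s['tool_pos'];print(p,s['ft_force'],s['gripper_width'])
pts=[((p[0],p[1],z),c) for z,c in((p[2]-17,(0,0,255)),(p[2],(0,255,0)),(p[2]+56,(255,0,255)))]
show('side','pics/s3.png',225,215,110,100,6,pts)
E
```

```text
[651.71671856 141.71449253  61.39301279] [ 0.82519068 -0.30888686  0.30971487] 0.23851110475408
```

View pics/s3.png

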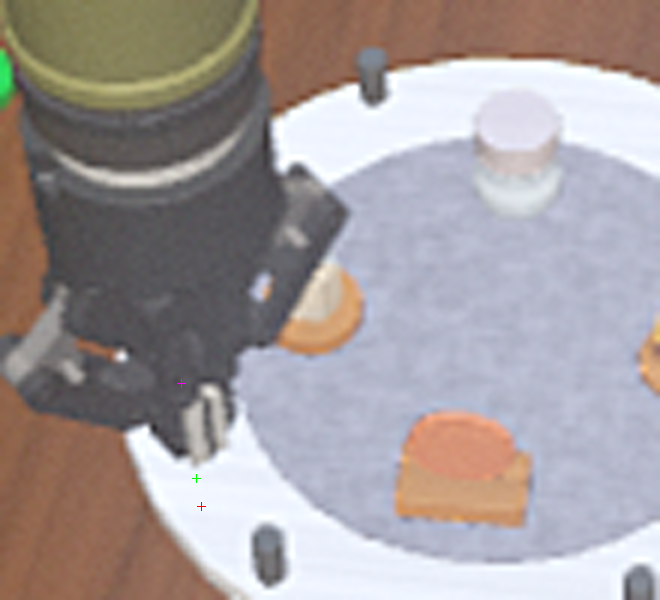

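Tool tips show at crop (200,462), where the model predicts (200,506). That makes them about 26 mm higher than reported, near z 71, which explains why they cleared the lug. I'll lower in small steps and watch the force.

Call:
jog_arm --rows '[[[0,0.05,0],[0,0,0],0],[[0,0.05,0],[0,0,0],0],[[0,0.05,0],[0,0,0],0],[[0,0.05,0],[0,0,0],0],[[0,0,0],[0,0,0],0]]'

```text
time_s: 5.22
tool_pos: [649.4, 142.3, 51.9]
tcp_rot: [-90.1, 0.0, -40.1]
ft_force: [0.1, 0.4, 0.6]
gripper_width: -0.0
```

Call:
jog_arm --rows '[[[0,0.025,0],[0,0,0],0],[[0,0.025,0],[0,0,0],0],[[0,0,0],[0,0,0],0]]'

```text
time_s: 5.47
tool_pos: [649.9, 142.3, 50.4]
tcp_rot: [-90.0, 0.0, -40.1]
ft_force: [-0.1, -0.1, -0.4]
gripper_width: 0.2
```

No force with the reported tip height at 33, below the disc top at 36, so the real tips are higher than reported. I'll go on down.

Call:
jog_arm --rows '[[[0,0.04,0],[0,0,0],0],[[0,0.04,0],[0,0,0],0],[[0,0.04,0],[0,0,0],0],[[0,0,0],[0,0,0],0]]'

```text
time_s: 5.8
tool_pos: [649.7, 142.2, 45.3]
tcp_rot: [-90.0, 0.0, -40.1]
ft_force: [-0.2, -0.2, -0.3]
gripper_width: -0.1
```

Run:
```python
from h import *
s=telemetry.get_state();p=s['tool_pos'];print(p,s['ft_force'],s['gripper_width'])
pts=[((p[0],p[1],z),c) for z,c in((36,(0,0,255)),(60,(0,255,0)))]
show('side','pics/s4.png',225,235,100,90,7,pts)
```

```text
[649.70621778 142.23091988  45.34945733] [-0.15691252 -0.16900975 -0.29639695] -0.054941977414170916
```

View pics/s4.png

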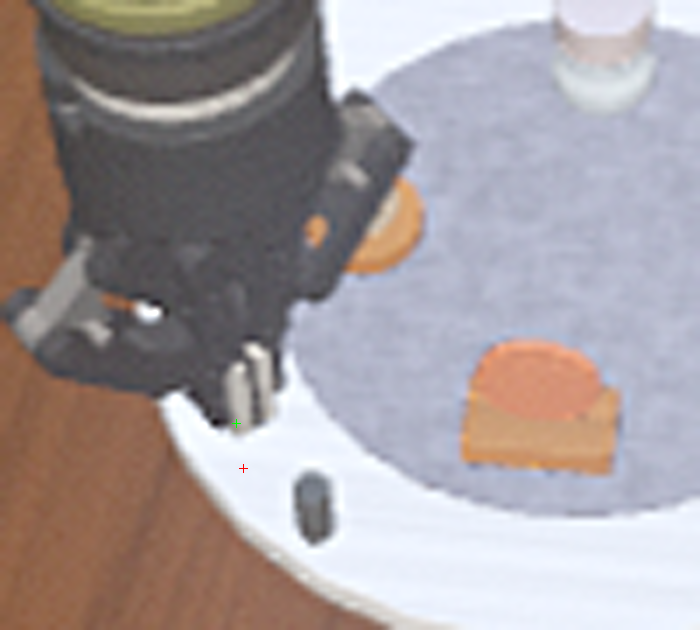

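Tips are now at crop (240,433), about z 55. I'll lower 10 mm more, then sweep slowly into the lug.

Call:
jog_arm --rows '[[[0,0.05,0],[0,0,0],0],[[0,0.05,0],[0,0,0],0],[[0,0.05,0],[0,0,0],0],[[0,0.05,0],[0,0,0],0],[[0,0.05,0],[0,0,0],0],[[0,0,0],[0,0,0],0]]'

```text
time_s: 6.35
tool_pos: [649.6, 142.2, 35.2]
tcp_rot: [-90.0, 0.0, -40.1]
ft_force: [-0.3, -0.5, 0.7]
gripper_width: -0.2
```

Call:
jog_arm --rows '[[[-0.056,0,0],[0,-0.167,0],0],[[-0.056,0,-0.001],[0,-0.167,0],0],[[-0.056,0,0],[0,-0.167,0],0],[[-0.056,0,-0.001],[0,-0.167,0],0],[[-0.056,0,0],[0,-0.167,0],0],[[-0.056,0,-0.001],[0,-0.167,0],0]]'

```text
time_s: 6.85
tool_pos: [639.1, 150.6, 35.9]
tcp_rot: [-90.0, -0.0, -34.0]
ft_force: [0.5, 0.6, -0.6]
gripper_width: 0.5
```

Call:
jog_arm --rows '[[[-0.056,0,0],[0,-0.167,0],0],[[-0.056,0,-0.001],[0,-0.167,0],0],[[-0.056,0,0],[0,-0.167,0],0],[[-0.056,0,-0.001],[0,-0.167,0],0],[[-0.056,0,0],[0,-0.167,0],0],[[-0.056,0,-0.001],[0,-0.167,0],0]]'

```text
time_s: 7.35
tool_pos: [627.8, 157.4, 35.9]
tcp_rot: [-90.0, -0.0, -28.0]
ft_force: [0.5, -0.7, -0.6]
gripper_width: 0.1
```

Run:
```python
from h import *
s=telemetry.get_state();p=s['tool_pos'];c=np.array([567.1,44.7]);print(p,s['tcp_rot'],s['ft_force'],np.hypot(*(p[:2]-c)),ang(p,c))
for l in measure(cams.capture('top'),c)['lugs']:print(l)
```

```text
[627.84649786 157.44906311  35.94036553] [-8.99810526e+01 -2.00161388e-02 -2.79600932e+01] [ 0.47761035 -0.70781497 -0.57669137] 128.0721993048214 61.685275112846
(array([694.8,  63.6]), np.float64(129.1), np.float64(8.4))
(array([647. , -54.8]), np.float64(127.6), np.float64(-51.3))
(array([535.5, 164.1]), np.float64(123.6), np.float64(104.8))
(array([520.7, -74.5]), np.float64(127.9), np.float64(-111.3))
(array([486.2, 144.6]), np.float64(128.6), np.float64(129.0))
(array([441.3,  24.3]), np.float64(127.4), np.float64(-170.8))
```

Contact works: the disc has turned 5°. I'll carry on along the arc.

Call:
jog_arm --rows '[[[-0.112,0,-0.002],[0,-0.333,0],0],[[-0.112,0,-0.002],[0,-0.333,0],0],[[-0.112,0,-0.002],[0,-0.333,0],0],[[-0.112,0,-0.002],[0,-0.333,0],0],[[-0.112,0,-0.002],[0,-0.333,0],0],[[-0.112,0,-0.002],[0,-0.333,0],0],[[-0.112,0,-0.002],[0,-0.333,0],0],[[-0.112,0,-0.002],[0,-0.333,0],0],[[-0.112,0,-0.002],[0,-0.333,0],0],[[-0.112,0,-0.002],[0,-0.333,0],0],[[-0.112,0,-0.002],[0,-0.333,0],0],[[-0.112,0,-0.002],[0,-0.333,0],0]]'

```text
time_s: 8.4
tool_pos: [576.6, 172.4, 36.0]
tcp_rot: [-90.0, -0.0, -4.0]
ft_force: [0.9, 1.6, -0.7]
gripper_width: 0.1
```

```bash
cat > chk.py <<'E'
from h import *
s=telemetry.get_state();p=s['tool_pos'];c=np.array([567.1,44.7]);print(p,s['tcp_rot'],s['ft_force'],'r,th',np.hypot(*(p[:2]-c)),ang(p,c),s['time_s'])
o=measure(cams.capture('top'),c)
for l in o['lugs']:print(l[1:],round(l[2]%60,1))
for w in o['wood']:print(w)
E
python3 chk.py
```

```text
[576.56025873 172.39563376  35.98462564] [-8.99671952e+01 -3.41313559e-02 -3.95643893e+00] [ 0.89972199  1.61106612 -0.69880743] r,th 128.04558319513075 85.76301486885244 8.4
(np.float64(130.4), np.float64(-26.8)) 33.2
(np.float64(127.6), np.float64(32.9)) 32.9
(np.float64(127.5), np.float64(-87.3)) 32.7
(np.float64(127.7), np.float64(-147.0)) 33.0
(np.float64(127.2), np.float64(153.2)) 33.2
(array([275.3, 216.4]), array([619.1,  75.9]), np.float64(31.0))
(array([262.1, 254.3]), array([531.7, 103.5]), np.float64(121.0))
(array([303.3, 266.4]), array([506.4,   9.2]), np.float64(-149.7))
```

Call:
jog_arm --rows '[[[-0.112,0,-0.002],[0,-0.333,0],0],[[-0.112,0,-0.002],[0,-0.333,0],0],[[-0.112,0,-0.002],[0,-0.333,0],0],[[-0.112,0,-0.002],[0,-0.333,0],0],[[-0.112,0,-0.002],[0,-0.333,0],0],[[-0.112,0,-0.002],[0,-0.333,0],0],[[-0.112,0,-0.002],[0,-0.333,0],0],[[-0.112,0,-0.002],[0,-0.333,0],0],[[-0.112,0,-0.002],[0,-0.333,0],0],[[-0.112,0,-0.002],[0,-0.333,0],0],[[-0.112,0,-0.002],[0,-0.333,0],0],[[-0.112,0,-0.002],[0,-0.333,0],0]]'

```text
time_s: 9.45
tool_pos: [523.9, 165.0, 36.0]
tcp_rot: [-90.0, -0.1, 20.0]
ft_force: [1.2, 0.1, 0.6]
gripper_width: 0.2
```

Call:
jog_arm --rows '[[[-0.112,0,-0.002],[0,-0.333,0],0],[[-0.112,0,-0.002],[0,-0.333,0],0],[[-0.112,0,-0.002],[0,-0.333,0],0],[[-0.112,0,-0.002],[0,-0.333,0],0],[[-0.112,0,-0.002],[0,-0.333,0],0],[[-0.112,0,-0.002],[0,-0.333,0],0],[[-0.112,0,-0.002],[0,-0.333,0],0],[[-0.112,0,-0.002],[0,-0.333,0],0],[[-0.112,0,-0.002],[0,-0.333,0],0],[[-0.112,0,-0.002],[0,-0.333,0],0],[[-0.112,0,-0.002],[0,-0.333,0],0],[[-0.112,0,-0.002],[0,-0.333,0],0]]'

```text
time_s: 10.45
tool_pos: [478.5, 136.8, 36.0]
tcp_rot: [-90.0, -0.1, 44.0]
ft_force: [0.2, 0.6, 0.2]
gripper_width: -0.4
```

```bash
python3 chk.py
python3 - <<'E'
from h import *
show('top','pics/t5.png',205,160,170,180,3.3,[((567.1,44.7,36),(0,0,255)),((567.1-190*np.cos(np.radians(2.95)),44.7+190*np.sin(np.radians(2.95)),66),(0,255,0))])
E
```

```text
[478.53890017 136.79285524  36.03120287] [-8.99875401e+01 -6.09200746e-02  4.39540555e+01] [0.20198171 0.58736324 0.16536923] r,th 127.76604552478287 133.88001951029597 10.45
(np.float64(129.9), np.float64(21.2)) 21.2
(np.float64(137.1), np.float64(-40.0)) 20.0
(np.float64(127.2), np.float64(-39.0)) 21.0
(np.float64(126.6), np.float64(81.7)) 21.7
(np.float64(127.7), np.float64(-98.8)) 21.2
(np.float64(127.8), np.float64(-158.4)) 21.6
(array([262.2, 235.3]), array([575. , 104.5]), np.float64(82.5))
(array([318.7, 246.2]), array([553. , -24.7]), np.float64(-101.5))
(array([281.9, 269.1]), array([499.2,  57.7]), np.float64(169.2))
```

View pics/t5.png

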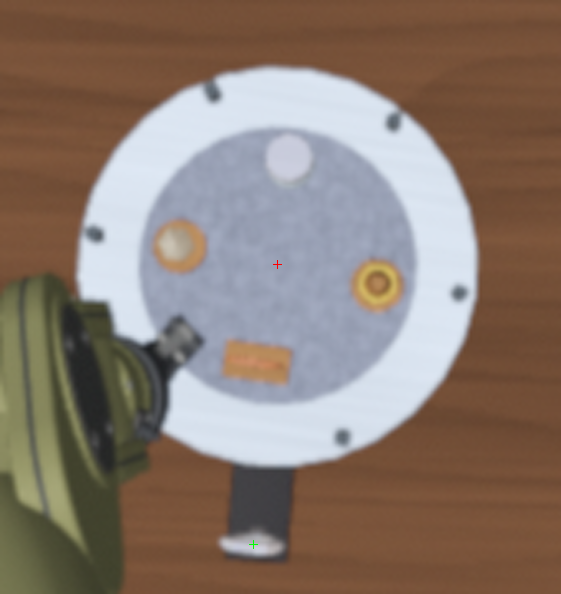

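The disc follows well. The top view shows the coin block at crop (257,362) with clear space around it, and the lens at (253,544). Its direction reads 171.3° by the lugs and about 169.5° by the block itself, against about 177° for the tongue. I'll push about 6.7° more, slowly.

Call:
jog_arm --rows '[[[-0.062,0,-0.001],[0,-0.183,0],0],[[-0.062,0,-0.001],[0,-0.183,0],0],[[-0.062,0,-0.001],[0,-0.183,0],0],[[-0.062,0,-0.001],[0,-0.183,0],0],[[-0.062,0,-0.001],[0,-0.183,0],0],[[-0.056,0,-0.001],[0,-0.167,0],0],[[0,0,0],[0,0,0],0]]'

```text
time_s: 11.13
tool_pos: [468.0, 125.2, 35.8]
tcp_rot: [-90.0, 0.0, 50.4]
ft_force: [0.4, 0.8, 0.4]
gripper_width: -0.1
```

```bash
python3 chk.py
```

```text
[467.98014688 125.19584117  35.76677497] [-9.00039418e+01  3.64491114e-02  5.04004419e+01] [0.3849599  0.78907651 0.35845929] r,th 127.68839308592015 140.91973679075375 11.1333
(np.float64(129.2), np.float64(28.3)) 28.3
(np.float64(126.7), np.float64(-31.8)) 28.2
(np.float64(126.8), np.float64(88.7)) 28.7
(np.float64(127.5), np.float64(-91.6)) 28.4
(np.float64(127.6), np.float64(-151.5)) 28.5
(array([261.7, 238.8]), array([567. , 105.5]), np.float64(90.1))
(array([319.5, 242.7]), array([561.1, -26.4]), np.float64(-94.8))
(array([285.6, 269.9]), array([497.5,  49.1]), np.float64(176.4))
```

Lugs say 178.4° and the block 176.4°, with the lens line at 177.05°. I'll back off, raise the tool and check.

Call:
jog_arm --rows '[[[0.1,0,0.03],[0,0,0],0],[[0.15,0,0.05],[0,0,0],0],[[0.15,0,0.05],[0,0,0],0],[[0,-0.4,0],[0,0,0],0],[[0,-0.5,0],[0,0,0],0],[[0,-0.5,0],[0,0,0],0],[[0,-0.5,0],[0,0,0],0],[[0,-0.5,0],[0,0,0],0],[[0,-0.5,0],[0,0,0],0],[[0,-0.5,0.3],[0,0,0],0],[[0,-0.5,0.5],[0,0,0],0],[[0,0,0.5],[0,0,0],0]]'

```text
time_s: 12.18
tool_pos: [437.1, 176.3, 195.6]
tcp_rot: [-90.2, -0.4, 50.3]
ft_force: [1.3, 0.1, -0.4]
gripper_width: 0.1
```

Call:
jog_arm --rows '[[[0,0,0.6],[0,0,0],0],[[0,0,0.6],[0,0,0],0],[[0,0,0.6],[0,0,0],0],[[0,0,0.6],[0,0,0],0],[[0,0,0.3],[0,0,0],0],[[0,0,0],[0,0,0],0],[[0,0,0],[0,0,0],0]]'

```text
time_s: 12.77
tool_pos: [351.3, 244.0, 191.9]
tcp_rot: [-90.0, -0.0, 50.5]
ft_force: [-0.2, -0.2, 0.1]
gripper_width: -0.1
```

```bash
python3 chk.py
python3 - <<'E'
from h import *
im=cams.capture('top');hsv=cv2.cvtColor(im,cv2.COLOR_RGB2HSV);c=np.array([567.1,44.7])
m=((hsv[...,0]<22)&(hsv[...,1]>110)).astype(np.uint8)[255:284,265:306]
k=max(cv2.findContours(m,0,1)[0],key=cv2.contourArea);b=cv2.boxPoints(cv2.minAreaRect(k))+[265,255]
P=np.array([ray('top',q,48)[:2] for q in b]);e=[P[1]-P[0],P[2]-P[1]];print('sides',[round(np.hypot(*v),1) for v in e],'yaws',[round(np.degrees(np.arctan2(v[1],v[0])),1) for v in e],'centre dir',ang(P.mean(0),c))
show('side','pics/s6.png',230,210,190,130,3.5)
E
```

```text
[351.29333797 244.04801114 191.87787628] [-9.00297914e+01 -8.12032643e-03  5.04838584e+01] [-0.18816484 -0.22138583  0.0788509 ] r,th 293.7892866050306 137.27028073183138 12.7667
(np.float64(129.2), np.float64(28.3)) 28.3
(np.float64(126.7), np.float64(-31.8)) 28.2
(np.float64(127.0), np.float64(88.9)) 28.9
(np.float64(127.5), np.float64(-91.6)) 28.4
(np.float64(137.0), np.float64(96.8)) 36.8
(np.float64(127.3), np.float64(149.1)) 29.1
(np.float64(127.6), np.float64(-151.5)) 28.5
(array([261.7, 238.8]), array([567. , 105.5]), np.float64(90.1))
(array([319.5, 242.7]), array([561. , -26.4]), np.float64(-94.9))
(array([285.7, 269.9]), array([497.5,  48.9]), np.float64(176.5))
sides [np.float64(38.6), np.float64(18.1)] yaws [np.float64(-88.7), np.float64(-178.5)] centre dir 176.07518996403314
```

View pics/s6.png

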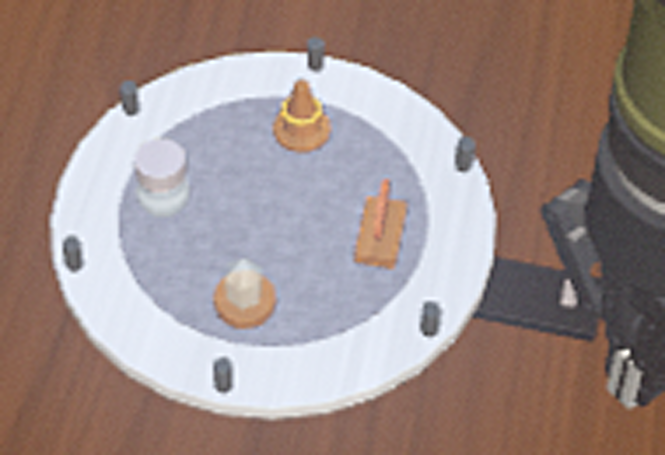

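The tool is clear and the coin faces the lens, so I'm handing in.

```bash
python3 -c "
from station import arm;print(arm.close_job())"
```

```text
the job is handed in; nothing more can be done
None
```

I turned the turntable about 85° counter-clockwise with the shut fingertips against one rim lug. The coin now stands in front of the loupe lens, to within about 1.5°. I then backed the tool off, raised it clear and handed the job in at about 13 s of the 64 s allowed.

- **Alignment:** the lens line, measured along the tongue, is at 177.0°. The coin's direction is 178.5° by the lugs and 176.1–176.5° by the wooden block itself. The two disagreed by about 2° throughout, so I set the lens line between them. The lens blob itself read 176.2°. A coarse fit of the block's edges put its facing at about 181.5°, which I gave little weight.
- **Forces and disturbance:** force readings between moves stayed under about 2 N. The disc did not move when I let go. In the last side picture all four pieces are upright. I did not measure the other things on the desk again, but the tool did not go near them at low height.
- **Disagreement:** in the side camera the shut fingertips were about 26 mm higher than the reported TCP and the 17 mm tip distance imply. My first sweep therefore passed over the lug without touching it. I backed off, lowered in small steps while watching the force, and then pushed.

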